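# Assemble the multiplate stream sampler

### The job

Rebuild the stream sampler: take the three grey plates off their sloping draining blocks and thread them onto the stand's vertical spindle one at a time, hubs up, the largest at the bottom, then the medium one, then the smallest on top. Lower each plate until it lies flat and fully down before you let it go (do not drop it down the spindle), and leave the other things on the bench where they are.

Things in the scene. Friction and masses are not known exactly. Their poses are not given: they have to be found in the camera images.
- stand_seat (a point): centre of the seat of the assembly stand, on the spindle's axis, where the bottom plate's underside rests; 16 mm above the worktop. z up
- spindle_tip (a point): top of the stand's spindle, 71 mm above the seat. Vertical fixed steel spindle, 14 mm in diameter, its last 11 mm tapering to 6 mm
- stand: assembly stand, fixed: aluminium disc 104 mm across and 9 mm thick with a raised seat 44 mm across and 16 mm high, the spindle standing in its centre; origin on the worktop on the spindle's axis
- plate_large: large sampler plate, stiff grey plastic, 115 g: round flange 130 mm across, 7 mm thick, with a coaxial hub 40 mm across rising to 22 mm above the underside; 18 mm hole right through. Origin: centre of the underside; z: its axis, from flange to hub. Starts on a draining block, hub outward, axis 25 deg from vertical, hole round the block's pin
- plate_medium: medium sampler plate, stiff grey plastic, 102 g: round flange 104 mm across, 7 mm thick, with a coaxial hub 40 mm across rising to 22 mm above the underside; 18 mm hole right through. Origin: centre of the underside; z: its axis, from flange to hub. Starts on a draining block, hub outward, axis 25 deg from vertical, hole round the block's pin
- plate_small: small sampler plate, stiff grey plastic, 89 g: round flange 78 mm across, 7 mm thick, with a coaxial hub 40 mm across rising to 22 mm above the underside; 18 mm hole right through. Origin: centre of the underside; z: its axis, from flange to hub. Starts on a draining block, hub outward, axis 25 deg from vertical, hole round the block's pin
- block_a: pale wooden draining block, fixed, 90x80 mm on the worktop; its 92x80 mm upper face slopes 25 deg, low edge at the block's -x; origin on the worktop under its centre, the face's middle 55 mm above it, where a pin 13 mm across and 13 mm long stands square to the face. The three are alike; which plate is where varies
- block_b: pale wooden draining block, fixed, 90x80 mm on the worktop; its 92x80 mm upper face slopes 25 deg, low edge at the block's -x; origin on the worktop under its centre, the face's middle 55 mm above it, where a pin 13 mm across and 13 mm long stands square to the face. The three are alike; which plate is where varies
- block_c: pale wooden draining block, fixed, 90x80 mm on the worktop; its 92x80 mm upper face slopes 25 deg, low edge at the block's -x; origin on the worktop under its centre, the face's middle 55 mm above it, where a pin 13 mm across and 13 mm long stands square to the face. The three are alike; which plate is where varies
- white_pot: screw-lid specimen pot, 53 mm across, 62 mm tall; bystander, loose; origin at the centre of its underside
- green_bottle: green bottle, 61x89 mm, 194 mm tall; bystander, loose; origin at the centre of its underside
- weed_jar: lidded jar, 88 mm across, 122 mm tall; bystander, loose; origin at the centre of its underside
- tally_counter: hand tally counter lying flat, 75x57x25 mm; bystander, loose; origin at the centre of its underside
- red_pot: specimen pot with a red screw lid, 59 mm across, 78 mm tall; bystander, loose; origin at the centre of its underside

How it is judged:
By the outcome, as a careful person would: the job done as asked, in the order asked, and still so for the second after the job is handed in, with the robot touching nothing.
It also fails if it takes over 72 s, if anything falls off the work surface, if the arm or the gripper's body presses on something with over 40 N, if the wrist force passes 120 N, or if a joint passes its speed limit or range.

### The arm

A 7-joint arm with a two-finger parallel gripper is mounted at the origin on a cart in front of the work surface, level with it; the furniture and walls round the work are solid. World frame = base frame: x ahead of the robot, y to its left, z up, the work surface at z = 0. Lengths are in m, angles in rad, forces in N, time in s.
With the tool pointing down it reaches from about 0.425 to 0.95 m from the base axis. Payload 16.7 kg.
Tool frame: the origin (TCP) lies on the front face of the gripper's body, between the roots of the fingers; the fingertips stand 97 mm ahead of it and the grasp point (between the pads) lies 78 mm ahead of it; z points along the fingers, y is the line along which they close (so a half turn about z gives the same grasp; the last joint's range is limited). The gripper opens to 94 mm and grips with 3 to 60 N. Pads are 16 mm wide; open, the fingers measure 119 mm over their backs; the gripper's body (75 mm by 177 mm) begins 78 mm behind the grasp point.
Start: joints at [-1.327, 0.426, 0.074, 1.606, -0.034, 1.111, -0.067], TCP at [0.259, 0.623, 0.303] pointing down, gripper open.
Joint ranges: [-2.85, 2.85], [-0.5, 2.14], [-1.23, 1.37], [0.21, 2.46], [-1.02, 4.16], [0.16, 2.05], [-2.73, 2.73]. Speed limits (rad/s): [1.89, 1.89, 2.39, 2.39, 3.01, 3.01, 3.01].

### API

Orientations are given as a 3x3 rotation matrix whose columns are the frame's x, y, z axes.
In Python, from cell import bot gives the robot as it stands.
- The arm moves only by the shell command python3 inch.py [OPENING], which reads ROWS from standard input. ROWS is one flat JSON list of numbers that holds 1 to 8 rows one after another, with no inner brackets; each row has 4 numbers: dx, dy, dz in units of 100 mm, then a turn about the tool's z in rad; each row is the pose to reach, as a shift and turn from the pose commanded when the command began, along the tool's axes at that moment; what a row does not reach only later rows make up. A row lasts 1/10 s, in which the tool goes at most 0.05 m and 0.15 rad, less where a joint would pass 70% of its speed; a pose out of reach is approached as far as the arm can. OPENING is the finger opening in m, set as the command begins (- or left out keeps the last). The fingers move at their own pace and stop on an object; the grip force is fixed at half the most. Time passes only in rows, so rows that do not move let the fingers close. It prints the time, the measured TCP pose, the force, the opening and the grip force at its end. Input that does not fit is refused with a message, and nothing moves.
- bot.sense(): the state, without advancing time (a new reading comes with each control period).
- bot.get_image(name): name is "scene" or "top" or "wrist"; returns (picture, depth): 384x512x3 uint8, blue, green, red; 384x512 float32, m along the optical axis (not along the pixel's ray), 0 where there is no reading.
- bot.camera_model(name): a dict with "fx", "fy", "cx", "cy" (pixels), "k1" (the pictures are not rectified: a ray, as slopes to the right and down, at radius r is drawn at 1 + k1 r^2 times it, then the intrinsics apply), "rvec" (rotation vector, rad) and "tvec" (3), from world to camera coordinates, as OpenCV has them; the wrist camera has in their place "tool_from_camera" (4x4, takes a point from camera to tool coordinates, whose origin is the TCP and whose axes are the flange's). Camera axes: x right, y down, z forward; pixel columns grow to the right and rows downward; lengths in m; the calibration is good to about 2 mm. A picture is of the moment at which its call begins: read the wrist's pose just before it. camera_model takes no time and is no camera call.
- bot.job_done(): hands the job in; it is judged then, once.
The state is a dict: "time": time; "joint_positions": joint angles; "qd": joint speeds; "joint_efforts": joint torques, N m; "tcp_pos": TCP position; "tool_rot": TCP orientation; "contact_force": force on the tool from outside, world axes, zero at the start; "wrist_torque": the same for the moment, N m; "width": finger opening in m; "grasp_force": force on a finger pad.
Only numpy, scipy, OpenCV 4.12 (cv2) and the standard library are available. Lean on these libraries where they do the work, as an engineer would, in place of code of your own. Each camera call takes 0.05 s, during which the arm holds its last target. There are 200 camera calls.

## Working session

There is one attempt and no reset: what is moved stays moved. The work goes in short steps, Python scripts to look and compute and a shell command to move; the robot and the scene stay as the last step left them, time stands still between calls to the robot, and variables do not carry over. Pictures are saved under pics/ and viewed, at most 10 in all, crops included, and the job is handed in when it is done.

```bash
ls; mkdir -p pics
python3 - <<'E'
from cell import bot
import cv2
for n in("scene","top"):
    p,d=bot.get_image(n); cv2.imwrite(f"pics/{n}0.png",p)
    print(bot.camera_model(n), (d>0).mean())
print(bot.camera_model("wrist"))
print(bot.sense())
E
```

```text
cell.py
inch.py
pics
{'fx': 370.3328378551166, 'fy': 370.3328378551166, 'cx': 258.9317390333553, 'cy': 181.04789267921728, 'k1': -0.02555631146110632, 'rvec': array([ 2.16747353, -1.26607032,  0.4521259 ]), 'tvec': array([-0.30756608,  0.41701653,  0.71537916])} 0.9959055582682291
{'fx': 467.4313080435437, 'fy': 467.4313080435437, 'cx': 254.05926247549584, 'cy': 193.14095274647337, 'k1': -0.009853675460982652, 'rvec': array([ 2.13287783, -2.12954491,  0.20337306]), 'tvec': array([-0.02896852,  0.60084798,  1.29200636])} 0.9960530598958334
{'fx': 346.03130212113115, 'fy': 346.03130212113115, 'cx': 256.23145382479464, 'cy': 193.47142071996532, 'k1': -0.06383718604974141, 'tool_from_camera': array([[-4.28825964e-04, -9.58474449e-01, -2.85178096e-01,
         8.42233790e-02],
       [ 9.99999867e-01, -4.92385766e-04,  1.51180155e-04,
         1.04032267e-03],
       [-2.85319951e-04, -2.85177993e-01,  9.58474533e-01,
        -8.32990259e-02],
       [ 0.00000000e+00,  0.00000000e+00,  0.00000000e+00,
         1.00000000e+00]])}
{'time': 0.1, 'joint_positions': array([-1.32649343,  0.42665015,  0.07384691,  1.60653382, -0.03413647,
        1.11076639, -0.06707495]), 'qd': array([-0.000131  ,  0.00030668, -0.00056787, -0.00144078,  0.00041648,
       -0.00079959,  0.0005699 ]), 'joint_efforts': array([ 9.22757870e-03, -9.37472606e+01,  3.67737137e+00, -4.55044341e+01,
       -4.86056262e-02,  1.67851488e-02,  4.71759472e-05]), 'tcp_pos': array([0.25890072, 0.62307752, 0.30206231]), 'tool_rot': array([[-9.23450057e-01,  3.83718443e-01, -3.84095407e-04],
       [ 3.83718633e-01,  9.23449484e-01, -1.02992910e-03],
       [-4.05100843e-05, -1.09847265e-03, -9.99999396e-01]]), 'contact_force': array([ 0.55949226, -1.29593879, -0.69254372]), 'wrist_torque': array([-0.00988284,  0.01671577,  0.01852062]), 'grasp_force': 0.0, 'width': 0.09410729976943717}
```
View pics/top0.png

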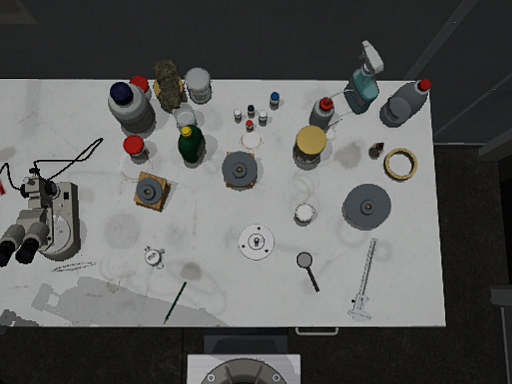

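View pics/scene0.png

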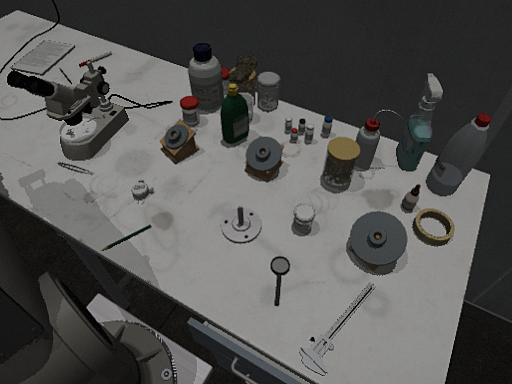

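The top view shows the large plate at (367,206), the medium at (240,169), the small at (150,191) and the stand's spindle at (256,242). The green bottle is at (190,145), between the small and medium plates. The scene view shows the same layout, with the spindle upright at (240,222).

Create h.py:
```python
import numpy as np, cv2
from cell import bot
def pts(name,uv,d=None):
    """rays (world) and camera centre; with depth -> points"""
    m=bot.camera_model(name)
    K=np.array([[m['fx'],0,m['cx']],[0,m['fy'],m['cy']],[0,0,1]])
    if name=="wrist":
        s=bot.sense(); T=m['tool_from_camera']; R=s['tool_rot']@T[:3,:3]; c=s['tool_rot']@T[:3,3]+s['tcp_pos']
    else:
        R=cv2.Rodrigues(m['rvec'])[0].T; c=-R@m['tvec']
    n=cv2.undistortPoints(np.float64(uv).reshape(-1,1,2),K,np.array([m['k1'],0,0,0.]))[:,0]
    r=np.c_[n,np.ones(len(n))]@R.T
    return (c+r*np.asarray(d)[:,None]) if d is not None else (c,r)
def onz(name,uv,z):
    c,r=pts(name,uv); return c+r*((z-c[2])/r[:,2])[:,None]
def cloud(name,p,d,mask):
    v,u=np.nonzero(mask&(d>0)); return pts(name,np.c_[u,v],d[v,u])
```

```bash
cat > meas.py <<'E'
from h import *
seeds={"top":dict(L=(367,206),M=(240,169),S=(150,191),st=(256,242)),"scene":dict(L=(377,240),M=(264,158),S=(176,136),st=(240,225))}
rad=dict(L=.065,M=.052,S=.039)
for n in seeds:
    p,d=bot.get_image(n); hsv=cv2.cvtColor(p,cv2.COLOR_BGR2HSV)
    dark=(hsv[...,2]<125)&(hsv[...,1]<75)
    H,W=d.shape; V,U=np.mgrid[:H,:W]
    for k,(u,v) in seeds[n].items():
        w=np.hypot(U-u,V-v)<(45 if n=="scene" else 35)
        if k=="st":
            P=cloud(n,p,d,w); q=P[(P[:,2]>.003)&(P[:,2]<.03)&(np.hypot(*(P[:,:2]-P[:,:2].mean(0)).T)<.08)]
            c,r=cv2.minEnclosingCircle(np.float32(q[:,:2])); sp=P[(P[:,2]>.04)&(np.hypot(*(P[:,:2]-c).T)<.03)]
            print(n,k,"disc",c,r,"spindle pts",len(sp),sp.mean(0) if len(sp) else "", sp[:,2].max() if len(sp) else ""); continue
        lab=cv2.connectedComponents((dark&w).astype(np.uint8))[1]
        l=np.bincount(lab[(lab>0)]).argmax()
        P=cloud(n,p,d,lab==l); P=P[P[:,2]>.02]
        # robust plane with offset for hub: take flange ring
        q=P
        for it in range(15):
            c0=q.mean(0); nv=np.linalg.svd(q-c0)[2][2]; nv*=np.sign(nv[2]); dist=(P-c0)@nv; 
            q=P[np.abs(dist-(-.0 if it>4 else -.003))<(.0025 if it>4 else .006)]
        B=np.linalg.svd(q-c0)[2][:2]; uv=(q-c0)@B.T
        c,r=cv2.minEnclosingCircle(np.float32(uv)); C=c0+np.array(c)@B-.007*nv
        hub=P[(dist>.009)&(np.linalg.norm(P-C,axis=1)<.035)]
        hc=cv2.minEnclosingCircle(np.float32((hub-c0)@B.T)) if len(hub)>5 else None
        print(n,k,len(P),len(q),"tilt",np.degrees(np.arccos(nv[2])).round(1),"az",np.degrees(np.arctan2(nv[1],nv[0])).round(1),"r",round(r,4),"under",C.round(4), "hub top", (c0+np.array(hc[0])@B+.015*nv).round(4) if hc else "", hc and round(hc[1],4), "hub h",((hub-c0)@nv).mean().round(4) if len(hub) else '')
E
python3 meas.py
```

```text
top L 1546 930 tilt 25.4 az 159.7 r 0.0651 under [ 0.566  -0.353   0.0541] hub top [ 0.5584 -0.3492  0.0745] 0.0201 hub h 0.0147
top M 965 532 tilt 25.3 az 176.9 r 0.0518 under [0.6732 0.0137 0.0541] hub top [0.6644 0.0137 0.0743] 0.0198 hub h 0.0148
top S 528 252 tilt 23.9 az 162.2 r 0.0392 under [0.6093 0.2731 0.0548] hub top [0.5999 0.2752 0.0746] 0.0206 hub h 0.0151
top st disc (0.46478819847106934, -0.03442917764186859) 0.07971031963825226 spindle pts 23 [ 0.46355934 -0.03498807  0.07719084] 0.09187562003336502
scene L 2415 1943 tilt 24.9 az 160.1 r 0.0653 under [ 0.5689 -0.3553  0.0554] hub top [ 0.5602 -0.3521  0.0754] 0.02 hub h 0.0146
scene M 1163 249 tilt 20.1 az 151.6 r 0.0922 under [0.7037 0.0456 0.0522] hub top [0.6941 0.0444 0.0728] 0.0283 hub h 0.0123
scene S 672 97 tilt 14.6 az 74.7 r 0.1168 under [0.6896 0.2839 0.0324] hub top  None hub h 
scene st disc (0.4577093720436096, -0.036735497415065765) 0.07039518654346466 spindle pts 70 [ 0.4627252  -0.03758012  0.06614635] 0.0881541617839583
```

```bash
cat > go.py <<'E'
# go.py x y z [yaw_deg of tool x]: shift in tool axes from measured TCP to target; chained targets after "/"
from h import *; import sys
s=bot.sense(); R=s['tool_rot']; p=s['tcp_pos']; yaw=np.degrees(np.arctan2(R[1,0],R[0,0]))
print("t",round(s['time'],2),"tcp",p.round(4),"yaw",yaw.round(1),"q7",s['joint_positions'][6].round(2))
a=" ".join(sys.argv[1:]).split("/")
for t in a:
    t=[float(x) for x in t.split()]
    if len(t)<3: break
    d=R.T@(np.array(t[:3])-p); tr=0
    if len(t)>3: tr=-np.radians((t[3]-yaw+90)%180-90)
    print("row %.4f %.4f %.4f %.3f"%(*d,tr), "dist",np.linalg.norm(d).round(3))
    p=np.array(t[:3])
    if len(t)>3:
        yaw-=np.degrees(tr); c,q=np.cos(tr),np.sin(tr); R=R@np.array([[c,-q,0],[q,c,0],[0,0,1]])
E
python3 go.py 0.45 0.2 0.3 / 0.464 -0.036 0.28 / 0.555 -0.35 0.28 159.8
```

```text
t 0.2 tcp [0.259  0.6232 0.3023] yaw 157.4 q7 -0.07
row -0.3388 -0.3174 0.0025 0.000 dist 0.464
row -0.1035 -0.2125 0.0202 0.000 dist 0.237
row -0.2045 -0.2550 0.0002 -0.041 dist 0.327
```

The manual's scale: shifts go in units of 100 mm. Converting my numbers, -0.339 m is -3.39, -0.317 m is -3.17.

```bash
R="";  echo '[-3.39, -3.17, 0, 0, -3.39, -3.17, 0, 0, -3.39, -3.17, 0, 0, -3.39, -3.17, 0, 0, -3.39, -3.17, 0, 0, -3.39, -3.17, 0, 0, -3.39, -3.17, 0, 0, -3.39, -3.17, 0, 0]' | python3 inch.py
echo '[-1.04, -2.12, 0.2, 0, -1.04, -2.12, 0.2, 0, -1.04, -2.12, 0.2, 0, -1.04, -2.12, 0.2, 0, -1.04, -2.12, 0.2, 0, -1.04, -2.12, 0.2, 0, -1.04, -2.12, 0.2, 0, -1.04, -2.12, 0.2, 0]' | python3 inch.py
python3 go.py 0.464 -0.036 0.28 157.4
```

```text
time: 1.0
tcp_pos: [0.4244, 0.2569, 0.3028]
tool_rot: [[-0.923, 0.384, 0.0], [0.384, 0.923, 0.0], [0.0, 0.0, -1.0]]
contact_force: [0.2, -0.0, 0.8]
width: 0.0937
grasp_force: 0.0
time: 1.8
tcp_pos: [0.4387, 0.0242, 0.2827]
tool_rot: [[-0.924, 0.383, -0.0], [0.383, 0.924, 0.0], [0.0, 0.0, -1.0]]
contact_force: [-0.1, 0.7, 0.1]
width: 0.0937
grasp_force: 0.0
t 1.8 tcp [0.4387 0.0242 0.2827] yaw 157.5 q7 1.01
row -0.0464 -0.0459 0.0027 0.002 dist 0.065
```

In the tool's units: -0.046 m is -0.46.

```bash
echo '[-0.46, -0.46, 0, 0, -0.46, -0.46, 0, 0, -0.46, -0.46, 0, 0]' | python3 inch.py | head -2
python3 - <<'E'
from h import *
p,d=bot.get_image("wrist"); cv2.imwrite("pics/w1.png",p)
s=bot.sense(); print(s['tcp_pos'],np.abs(s['qd']).max())
V,U=np.mgrid[:384,:512]; P=cloud("wrist",p,d,d>0)
g=P[np.hypot(P[:,0]-.464,P[:,1]+.036)<.09]
sp=g[(g[:,2]>.03)&(g[:,2]<.1)]; print("spindle",len(sp),np.median(sp,0),sp.min(0),sp.max(0))
for lo,hi in((.006,.0125),(.0135,.02)):
    q=g[(g[:,2]>lo)&(g[:,2]<hi)]; print(lo,len(q),cv2.minEnclosingCircle(np.float32(q[:,:2])),np.median(q[:,2]))
print("table z",np.median(g[np.abs(g[:,2])<.005][:,2]))
E
```

```text
time: 2.1
tcp_pos: [0.4642, -0.0376, 0.2827]
[ 0.46370335 -0.03635063  0.28252452] 0.024080283407025765
spindle 362 [ 0.46206169 -0.0306173   0.07725187] [ 0.45888897 -0.03898138  0.03045905] [ 0.4709686  -0.02518272  0.08931575]
0.006 5642 ((0.46573129296302795, -0.03207240253686905), 0.052014779299497604) 0.010518521160652328
0.0135 1151 ((0.4666212797164917, -0.031847693026065826), 0.04273459315299988) 0.016914076763768493
table z 0.0009067239529833571
```

View pics/w1.png

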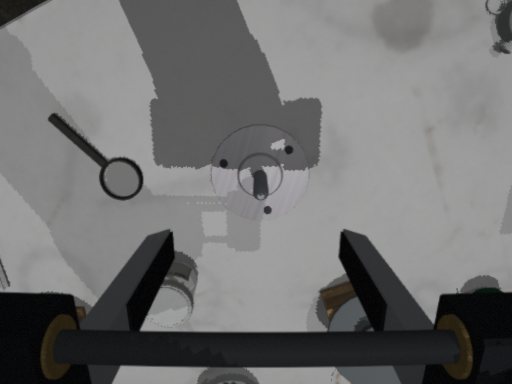

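The wrist view shows the stand disc centred at about (260,172), with the spindle tip at (258,173). The three cameras agree on the axis to within 3 mm, at roughly (0.464, -0.035). Next I'll move above the large plate.

```bash
cat > wr.py <<'E'
# wrist measure of plate near x y with flange radius r: wr.py x y r
from h import *; import sys
x,y,r0=map(float,sys.argv[1:4]); s=bot.sense(); p,d=bot.get_image("wrist"); print("moving",np.abs(s['qd']).max().round(3),"tcp",s['tcp_pos'].round(4))
cv2.imwrite(f"pics/wr{s['time']:.1f}.png",p)
hsv=cv2.cvtColor(p,cv2.COLOR_BGR2HSV); P=cloud("wrist",p,d,(hsv[...,1]<75)&(hsv[...,2]<135))
P=P[(np.hypot(P[:,0]-x,P[:,1]-y)<r0+.008)&(P[:,2]>.003)&(P[:,2]<.12)]
rng=np.random.default_rng(0);best=0   # RANSAC plane = flange top
for _ in range(300):
    a=P[rng.choice(len(P),3)]; n=np.cross(a[1]-a[0],a[2]-a[0]); n/=np.linalg.norm(n)+1e-12; k=np.abs((P-a[0])@n)<.0015
    if k.sum()>best: best=k.sum(); q=P[k]
c0=q.mean(0); _,_,Vt=np.linalg.svd(q-c0); n=Vt[2]*np.sign(Vt[2][2]); dist=(P-c0)@n; q=P[np.abs(dist)<.0025]
B=Vt[:2]; c,r=cv2.minEnclosingCircle(np.float32((q-c0)@B.T)); C=c0+np.array(c)@B
hub=P[(dist>.012)&(dist<.018)]; 
print("tilt",np.degrees(np.arccos(n[2])).round(1),"az",np.degrees(np.arctan2(n[1],n[0])).round(1),"r",round(r,4),"under",(C-.007*n).round(4))
if len(hub)>10: h=cv2.minEnclosingCircle(np.float32((hub-c0)@B.T)); print("hub r",round(h[1],4),"under by hub",(c0+np.array(h[0])@B-.007*n).round(4))
E
echo '[-2.05, -2.55, 0, -0.04, -2.05, -2.55, 0, -0.04, -2.05, -2.55, 0, -0.04, -2.05, -2.55, 0, -0.04, -2.05, -2.55, 0, -0.04, -2.05, -2.55, 0, -0.04, -2.05, -2.55, 0, -0.04, -2.05, -2.55, 0, -0.04]' | python3 inch.py | head -2
echo '[0, 0, 0, 0]' | python3 inch.py | head -2; python3 wr.py .567 -.354 .065;python3 go.py .561 -.352 .2 160
```

```text
time: 2.95
tcp_pos: [0.5556, -0.3528, 0.2819]
time: 3.05
tcp_pos: [0.5555, -0.3495, 0.2819]
moving 0.023 tcp [ 0.5555 -0.3495  0.2819]
tilt 25.0 az 159.7 r 0.065 under [ 0.5675 -0.353   0.0565]
hub r 0.0199 under by hub [ 0.5679 -0.3527  0.0566]
t 3.1 tcp [ 0.5555 -0.349   0.2821] yaw 159.8 q7 1.95
row -0.0063 -0.0010 0.0821 -0.003 dist 0.082
```

```bash
echo '[-0.06, -0.01, 0.6, 0, -0.06, -0.01, 1.12, 0, -0.06, -0.01, 1.12, 0, -0.06, -0.01, 1.12, 0, -0.06, -0.01, 1.12, 0]' | python3 inch.py ; echo '[0, 0, 0.04, 0, 0, 0, 0.07, 0, 0, 0, 0.07, 0, 0, 0, 0.07, 0]' | python3 inch.py|sed -n '2p;4p'
```

```text
time: 3.6
tcp_pos: [0.561, -0.354, 0.1728]
tool_rot: [[-0.938, 0.346, 0.002], [0.346, 0.938, -0.001], [-0.002, -0.0, -1.0]]
contact_force: [-0.1, -0.2, 0.5]
width: 0.0939
grasp_force: 0.0
tcp_pos: [0.5603, -0.3542, 0.1641]
contact_force: [-0.5, -0.2, -0.4]
```

In the tool's units: 0.002 m is 0.02.

```bash
echo '[0, 0, 0.02, 0, 0, 0, 0.02, 0]' | python3 inch.py|sed -n '2p;4p'; echo '[0, 0, 0, 0, 0, 0, 0, 0, 0, 0, 0, 0, 0, 0, 0, 0, 0, 0, 0, 0, 0, 0, 0, 0]' | python3 inch.py .02
```

```text
tcp_pos: [0.5601, -0.3541, 0.1615]
contact_force: [-0.2, -0.8, -0.6]
time: 4.8
tcp_pos: [0.5602, -0.3541, 0.1617]
tool_rot: [[-0.938, 0.346, -0.0], [0.346, 0.938, -0.0], [0.0, -0.0, -1.0]]
contact_force: [-0.4, -1.4, -0.4]
width: 0.0489
grasp_force: 0.0
```

In the tool's units: -0.09 m is -0.9, -0.027 m is -0.27.

```bash
echo '[0, 0, 0, 0, 0, 0, 0, 0, 0, 0, 0, 0]' | python3 inch.py |tail -3;  echo '[0.04, 0, -0.09, 0, 0.08, 0, -0.18, 0, 0.13, 0, -0.27, 0, 0.13, 0, -0.9, 0, 0.13, 0, -0.9, 0, 0.13, 0, -0.9, 0]' | python3 inch.py ; python3 wr.py .551 -.348 .065; python3 go.py .464 -.2 .26 / .464 -.2 .2
```

```text
contact_force: [-0.5, 0.9, 0.2]
width: 0.0381
grasp_force: 30.0
time: 5.7
tcp_pos: [0.5485, -0.3502, 0.2547]
tool_rot: [[-0.938, 0.347, 0.004], [0.347, 0.938, -0.002], [-0.005, 0.0, -1.0]]
contact_force: [0.2, 0.5, -1.5]
width: 0.0378
grasp_force: 30.0
moving 0.044 tcp [ 0.5485 -0.3502  0.2547]
tilt 28.1 az 154.4 r 0.013 under [ 0.5946 -0.3651  0.0607]
t 5.75 tcp [ 0.5481 -0.3495  0.2527] yaw 159.7 q7 1.97
row 0.1307 0.1111 -0.0075 0.000 dist 0.172
row 0.0001 -0.0000 0.0600 0.000 dist 0.06
```

```bash
ls pics
```

```text
scene0.png
top0.png
w1.png
wr3.0.png
wr5.7.png
```

View pics/wr5.7.png

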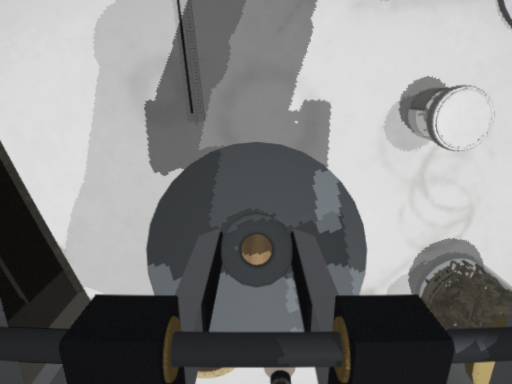

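The wrist view shows the large plate held by its hub, with the hole at (258,252) between the fingers. I'll level it on clear bench at about (0.50, 0.11).

```bash
python3 go.py .5 .11 .27 / .5 .11 .15 / .5 .11 .15 70
```

```text
t 5.75 tcp [ 0.5481 -0.3495  0.2527] yaw 159.7 q7 1.97
row 0.2042 0.4144 -0.0175 0.000 dist 0.462
row 0.0002 -0.0000 0.1200 0.000 dist 0.12
row 0.0000 0.0000 0.0000 1.566 dist 0.0
```

In the tool's units: 0.414 m is 4.14, 0.204 m is 2.04.

```bash
echo '[0.5, 1, -0.18, 0, 2.04, 4.14, -0.18, 0, 2.04, 4.14, -0.18, 0, 2.04, 4.14, -0.18, 0, 2.04, 4.14, -0.18, 0, 2.04, 4.14, -0.18, 0, 2.04, 4.14, -0.18, 0, 2.04, 4.14, -0.18, 0]' | python3 inch.py|head -2
echo '[0.48, 0.97, 0, 0, 0.48, 0.97, 0, 0, 0.48, 0.97, 0, 0, 0.48, 0.97, 0.5, 0, 0.48, 0.97, 1, 0]' | python3 inch.py |sed -n '2p;4,5p'; python3 go.py .5 .11 .15
```

```text
time: 6.55
tcp_pos: [0.5052, 0.0495, 0.2672]
tcp_pos: [0.4949, 0.1557, 0.1669]
contact_force: [0.4, 1.2, -2.3]
width: 0.0383
t 7.05 tcp [0.4949 0.1557 0.1669] yaw 159.8 q7 1.02
row -0.0206 -0.0412 0.0168 0.000 dist 0.049
```

```bash
echo '[-0.2, -0.4, 0.15, 0, -0.2, -0.4, 0.15, 0, -0.2, -0.4, 0.25, 0, -0.2, -0.4, 0.3, 0, -0.2, -0.4, 0.35, 0, -0.2, -0.4, 0.4, 0]' | python3 inch.py |sed -n '2p;4,5p';echo '[0, 0, 0.04, 0, 0, 0, 0.08, 0, 0, 0, 0.12, 0, 0, 0, 0.15, 0, 0, 0, 0.15, 0]' | python3 inch.py |sed -n '2p;4,5p'; python3 wr.py .5 .11 .065
```

```text
tcp_pos: [0.5008, 0.1113, 0.1283]
contact_force: [5.3, -2.8, 6.7]
width: 0.0381
tcp_pos: [0.5003, 0.1111, 0.1132]
contact_force: [3.1, 0.4, 2.7]
width: 0.0377bash:   838 Killed                     python3 wr.py .5 .11 .065
```

```bash
sed -i 's/np.linalg.svd(q-c0)/np.linalg.svd(q-c0,full_matrices=False)/g' wr.py meas.py; python3 wr.py .5 .11 .065; echo '[0, 0, 0.03, 0, 0, 0, 0.03, 0]' | python3 inch.py |sed -n '1,2p;4,5p'
```

```text
moving 0.007 tcp [0.5002 0.1111 0.1132]
tilt 6.2 az 159.6 r 0.0649 under [0.5033 0.1109 0.0071]
hub r 0.0311 under by hub [0.4934 0.1148 0.006 ]
time: 8.45
tcp_pos: [0.5, 0.1108, 0.11]
contact_force: [2.9, 0.3, 3.6]
width: 0.0379
```

In the tool's units: 0.0035 m is 0.035, 0.002 m is 0.02.

```bash
echo '[0, 0, 0.02, 0, 0, 0, 0.035, 0, 0, 0, 0.035, 0]' | python3 inch.py |sed -n '1,2p;4,5p'; python3 wr.py .5 .11 .065
```

```text
time: 8.75
tcp_pos: [0.5003, 0.1106, 0.1071]
contact_force: [-0.2, -2.2, 18.1]
width: 0.0382
moving 0.003 tcp [0.5003 0.1106 0.1071]
tilt 0.1 az 174.4 r 0.065 under [0.5018 0.111  0.0012]
hub r 0.0312 under by hub [0.4918 0.1151 0.0012]
```

In the tool's units: -0.001 m is -0.01.

```bash
echo '[0, 0, 0, 0, 0, 0, 0, 0, 0, 0, 0, 0, 0, 0, -0.01, -0.3, 0, 0, -0.01, -0.7, 0, 0, -0.01, -1.1, 0, 0, -0.01, -1.1, 0, 0, -0.01, -1.1]' | python3 inch.py .06 |sed -n '1,2p;4,5p'; echo '[0, 0, 0, -1, 0, 0, 0, -1, 0, 0, 0, -1, 0, 0, 0, -1, 0, 0, 0, -1, 0, 0, 0, -1, 0, 0, 0, -1]' | python3 inch.py |sed -n '1,5p';python3 go.py .464 -.0355 .2 70
```

```text
time: 9.6
tcp_pos: [0.4997, 0.1107, 0.1074]
contact_force: [0.8, 0.4, 0.0]
width: 0.0601
time: 10.3
tcp_pos: [0.4997, 0.1106, 0.1074]
tool_rot: [[-0.168, -0.986, -0.001], [-0.986, 0.168, -0.0], [0.0, 0.001, -1.0]]
contact_force: [-0.1, 0.0, 0.0]
width: 0.06
t 10.3 tcp [0.4997 0.1106 0.1074] yaw -99.7 q7 2.58
row 0.1500 0.0107 -0.0926 0.180 dist 0.177
```

In the tool's units: -0.108 m is -1.08, -0.08 m is -0.8.

```bash
echo '[0, 0, 0, 0, 0, 0, 0, 0, 0, 0, 0, 0, 0, 0, 0, 0, 0, 0, 0, 0, 0, 0, -0.4, 0.1, 0, 0, -0.8, 0.25, 0, 0, -1.08, 0.4]' | python3 inch.py .02 |sed -n '1,2p;4,6p'; echo '[0, 0, 0, 0.3, 0, 0, 0, 0.3, 0, 0, 0, 0.3]' | python3 inch.py|head -2; python3 go.py .464 -.0355 .215
```

```text
time: 11.1
tcp_pos: [0.5002, 0.1108, 0.2178]
contact_force: [1.0, -0.2, -1.1]
width: 0.0389
grasp_force: 30.0
time: 11.4
tcp_pos: [0.4998, 0.1109, 0.2158]
t 11.4 tcp [0.4998 0.1109 0.2158] yaw -140.3 q7 1.95
row 0.1211 -0.0897 0.0008 0.000 dist 0.151
```

In the tool's units: 0.121 m is 1.21, -0.09 m is -0.9.

```bash
echo '[1.21, -0.9, 0, 0, 1.21, -0.9, 0, 0, 1.21, -0.9, 0, 0, 1.21, -0.9, 0, 0, 1.21, -0.9, 0, 0, 1.21, -0.9, 0, 0]' | python3 inch.py |sed -n '1,2p;4p';python3 go.py .464 -.0355 .19
```

```text
time: 12.0
tcp_pos: [0.4651, -0.0351, 0.2156]
contact_force: [-1.0, 0.0, -1.7]
t 12.0 tcp [ 0.4651 -0.0351  0.2156] yaw -139.9 q7 2.25
row 0.0011 0.0004 0.0256 0.000 dist 0.026
```

In the tool's units: 0.029 m is 0.29, 0.025 m is 0.25.

```bash
echo '[0, 0, 0.15, 0, 0, 0, 0.2, 0, 0, 0, 0.25, 0, 0, 0, 0.29, 0]' | python3 inch.py |sed -n '1,2p;4p';echo '[0, 0, 0.04, 0, 0, 0, 0.08, 0, 0, 0, 0.12, 0, 0, 0, 0.12, 0]' | python3 inch.py |sed -n '1,2p;4p';python3 go.py .464 -.0355 .19
```

```text
time: 12.4
tcp_pos: [0.465, -0.0354, 0.1864]
contact_force: [-0.7, 0.5, -0.2]
time: 12.8
tcp_pos: [0.4652, -0.0358, 0.1744]
contact_force: [3.9, 2.1, -4.0]
t 12.8 tcp [ 0.4652 -0.0358  0.1744] yaw -140.1 q7 2.27
row 0.0008 0.0010 -0.0156 0.000 dist 0.016
```

In the tool's units: -0.001 m is -0.01.

```bash
echo '[-0.01, 0, 0, 0, -0.01, 0, 0, 0]' | python3 inch.py |sed -n '1,2p;4p';echo '[0, 0, 0.1, 0, 0, 0, 0.2, 0, 0, 0, 0.3, 0, 0, 0, 0.3, 0]' | python3 inch.py |sed -n '1,2p;4p'
```

```text
time: 13.0
tcp_pos: [0.4655, -0.0354, 0.1747]
contact_force: [0.7, -0.1, -0.8]
time: 13.4
tcp_pos: [0.4653, -0.0352, 0.1431]
contact_force: [2.4, 0.5, -1.8]
```

```bash
echo '[-0.007, -0.004, 0.1, 0, -0.007, -0.004, 0.16, 0, -0.007, -0.004, 0.19, 0, -0.007, -0.004, 0.19, 0]' | python3 inch.py |sed -n '1,2p;4p'; echo '[0, 0, 0.02, 0, 0, 0, 0.02, 0]' | python3 inch.py |sed -n '1,2p;4p'
```

```text
time: 13.8
tcp_pos: [0.4661, -0.0353, 0.1252]
contact_force: [0.9, 0.3, -2.4]
time: 14.0
tcp_pos: [0.4665, -0.0352, 0.1237]
contact_force: [-0.3, -0.5, -1.0]
```

In the tool's units: 0.001 m is 0.01.

```bash
echo '[0, 0, 0.01, 0, 0, 0, 0.01, 0]' | python3 inch.py |sed -n '1,2p;4p'; echo '[0, 0, 0.005, 0, 0, 0, 0.01, 0, 0, 0, 0.01, 0]' | python3 inch.py |sed -n '1,2p;4p'
```

```text
time: 14.2
tcp_pos: [0.4666, -0.0352, 0.1234]
contact_force: [-4.2, 0.2, 15.5]
time: 14.5
tcp_pos: [0.4667, -0.0351, 0.123]
contact_force: [-9.6, 1.0, 35.4]
```

```bash
echo '[0, 0, -0.01, 0, 0, 0, -0.02, 0, 0, 0, -0.02, 0, 0, 0, -0.02, 0, 0, 0, -0.02, 0, 0, 0, -0.5, 0, 0, 0, -1, 0, 0, 0, -1.6, 0]' | python3 inch.py .06 |sed -n '1,2p;4,5p'
python3 - <<'E'
from h import *
for n in("top","scene"):
    p,d=bot.get_image(n); P=cloud(n,p,d,d>0)
    for k,c in(("bottle",(.73,.15)),("jar",(.72,-.17))):
        for lo in (.05,.1,.14,.17):
            q=P[(P[:,2]>lo)&(P[:,2]<.21)&(np.hypot(P[:,0]-c[0],P[:,1]-c[1])<.07)]
            if len(q): print(n,k,lo,q.min(0).round(3),q.max(0).round(3),len(q))
    g=P[(np.hypot(P[:,0]-.466,P[:,1]+.035)<.065)&(P[:,2]<.12)]
    print("plate z",np.percentile(g[:,2],[5,25,50,75,95]).round(4)); cv2.imwrite(f"pics/{n}1.png",p)
E
python3 go.py .6665 .0141 .28 177
```

```text
time: 15.3
tcp_pos: [0.4659, -0.0353, 0.2732]
contact_force: [0.8, 0.2, -0.2]
width: 0.0598
top bottle 0.05 [0.7   0.116 0.05 ] [0.779 0.188 0.199] 720
top bottle 0.1 [0.701 0.122 0.1  ] [0.779 0.186 0.199] 560
top bottle 0.14 [0.713 0.13  0.14 ] [0.773 0.179 0.199] 312
top bottle 0.17 [0.729 0.139 0.171] [0.759 0.168 0.199] 109
top jar 0.05 [ 0.698 -0.23   0.05 ] [ 0.782 -0.145  0.127] 881
top jar 0.1 [ 0.699 -0.23   0.1  ] [ 0.782 -0.145  0.127] 736
t 15.35 tcp [ 0.4685 -0.0355  0.2806] yaw -140.2 q7 2.23
row -0.1838 -0.0887 0.0022 0.748 dist 0.204Traceback (most recent call last):
  File "<stdin>", line 9, in <module>
    return _quantile_unchecked(
        a, q, axis, out, overwrite_input, method, keepdims, weights)
    return _ureduce(a,
                    func=_quantile_ureduce_func,
    ...<5 lines>...
                    overwrite_input=overwrite_input,
                    method=method)
    r = func(a, **kwargs)
    result = _quantile(arr,
                       quantiles=q,
    ...<2 lines>...
                       out=out,
                       weights=wgt)
    slices_having_nans = np.isnan(arr[-1, ...])
                                  ~~~^^^^^^^^^
IndexError: index -1 is out of bounds for axis 0 with size 0
```

In the tool's units: -0.184 m is -1.84, -0.089 m is -0.89.

```bash
echo '[-1.84, -0.89, 0, 0.75, -1.84, -0.89, 0, 0.75, -1.84, -0.89, 0, 0.75, -1.84, -0.89, 0, 0.75, -1.84, -0.89, 0, 0.75, -1.84, -0.89, 0, 0.75, -1.84, -0.89, 0, 0.75]' | python3 inch.py|sed -n '1,2p'; echo '[0, 0, 0, 0]' | python3 inch.py | head -2; python3 wr.py .6732 .0137 .052;python3 go.py .667 .0141 .1635 177
```

```text
time: 16.05
tcp_pos: [0.664, 0.0143, 0.2712]
time: 16.15
tcp_pos: [0.6639, 0.014, 0.2719]
moving 0.013 tcp [0.6639 0.014  0.2719]
tilt 25.0 az 177.4 r 0.052 under [0.6751 0.0151 0.0563]
hub r 0.0199 under by hub [0.6754 0.0152 0.0564]
t 16.2 tcp [0.664  0.014  0.2721] yaw 177.0 q7 1.52
row -0.0030 0.0002 0.1086 0.001 dist 0.109
```

In the tool's units: 0.109 m is 1.09, 0.11 m is 1.1.

```bash
echo '[-0.04, 0, 0.5, 0, -0.04, 0, 0.95, 0, -0.04, 0, 1, 0, -0.04, 0, 1.05, 0, -0.04, 0, 1.09, 0, -0.04, 0, 1.1, 0, -0.04, 0, 1.1, 0]' | python3 inch.py|sed -n '1,2p;4p'; echo '[0, 0, 0, 0, 0, 0, 0, 0, 0, 0, 0, 0, 0, 0, 0, 0, 0, 0, 0, 0]' | python3 inch.py .02 |sed -n '1,2p;4,6p'
```

```text
time: 16.9
tcp_pos: [0.6692, 0.0143, 0.1631]
contact_force: [-0.0, 0.0, -0.2]
time: 17.4
tcp_pos: [0.6688, 0.0143, 0.1619]
contact_force: [-1.8, 0.4, 4.7]
width: 0.0376
grasp_force: 30.0
```

```bash
echo '[0.04, 0, -0.09, 0, 0.08, 0, -0.18, 0, 0.13, 0, -0.27, 0, 0.13, 0, -0.6, 0, 0.13, 0, -0.9, 0, 0.13, 0, -0.9, 0]' | python3 inch.py |sed -n '1,2p;4,6p'; python3 go.py .52 .11 .255 / .52 .11 .15
```

```text
time: 18.0
tcp_pos: [0.657, 0.0149, 0.2567]
contact_force: [0.1, -0.2, -0.5]
width: 0.0381
grasp_force: 30.0
t 18.0 tcp [0.657  0.0149 0.2567] yaw 176.9 q7 1.52
row 0.1419 0.0876 0.0009 0.000 dist 0.167
row 0.0007 -0.0001 0.1050 0.000 dist 0.105
```

In the tool's units: 0.142 m is 1.42, 0.115 m is 1.15.

```bash
echo '[1.42, 0.88, 0, 0, 1.42, 0.88, 0, 0, 1.42, 0.88, 0, 0, 1.42, 0.88, 0, 0, 1.42, 0.88, 0.5, 0, 1.42, 0.88, 0.9, 0, 1.42, 0.88, 1.15, 0, 1.42, 0.88, 1.15, 0]' | python3 inch.py |sed -n '1,2p;4,6p'; echo '[0, 0, 0.08, 0, 0, 0, 0.16, 0, 0, 0, 0.24, 0, 0, 0, 0.28, 0]' | python3 inch.py |sed -n '1,2p;4,5p'
```

```text
time: 18.8
tcp_pos: [0.5167, 0.1101, 0.1341]
contact_force: [-0.2, -1.0, -0.1]
width: 0.0382
grasp_force: 30.0
time: 19.2
tcp_pos: [0.5208, 0.1108, 0.1101]
contact_force: [4.9, 0.0, 5.4]
width: 0.0379
```

```bash
python3 go.py .52 .11 .11; python3 wr.py .52 .11 .052
```

```text
t 19.2 tcp [0.5208 0.1108 0.1101] yaw 176.9 q7 1.33
row 0.0007 -0.0009 0.0001 0.000 dist 0.001
moving 0.072 tcp [0.5208 0.1108 0.1101]
tilt 4.6 az 177.8 r 0.0515 under [0.5235 0.1118 0.0039]
hub r 0.0312 under by hub [0.5131 0.1127 0.0031]
```

```bash
echo '[0, 0, 0.02, 0, 0, 0, 0.03, 0, 0, 0, 0.03, 0]' | python3 inch.py |sed -n '1,2p;4,5p'; python3 wr.py .52 .11 .052
```

```text
time: 19.55
tcp_pos: [0.5203, 0.1109, 0.1072]
contact_force: [4.8, -0.2, 5.1]
width: 0.0379
moving 0.002 tcp [0.5203 0.1109 0.1072]
tilt 1.1 az -179.3 r 0.0519 under [0.5232 0.1118 0.0016]
hub r 0.0313 under by hub [0.5123 0.1128 0.0014]
```

```bash
echo '[0, 0, 0.01, 0, 0, 0, 0.01, 0]' | python3 inch.py |sed -n '1,2p;4,5p'; echo '[0, 0, 0, 0, 0, 0, 0, 0, 0, 0, 0, 0, 0, 0, 0, 0, 0, 0, 0, 0.3, 0, 0, 0, 0.6, 0, 0, 0, 0.9, 0, 0, 0, 1.2]' | python3 inch.py .06 |sed -n '1,2p;4,5p'; echo '[0, 0, 0, 1, 0, 0, 0, 1, 0, 0, 0, 1, 0, 0, 0, 1, 0, 0, 0, 1, 0, 0, 0, 1, 0, 0, 0, 1]' | python3 inch.py |sed -n '1,5p'; echo '[0, 0, 0, 0, 0, 0, 0, 0, 0, 0, 0, 0, 0, 0, 0, 0, 0, 0, 0, 0]' | python3 inch.py .02 |sed -n '1,2p;4,6p';python3 go.py .466 -.0353 .24
```

```text
time: 19.8
tcp_pos: [0.5204, 0.1108, 0.1067]
contact_force: [2.2, 0.1, 14.4]
width: 0.038
time: 20.6
tcp_pos: [0.5185, 0.1105, 0.1046]
contact_force: [-0.8, -0.1, 0.2]
width: 0.0599
time: 21.3
tcp_pos: [0.5185, 0.1107, 0.1046]
tool_rot: [[0.089, 0.996, -0.0], [0.996, -0.089, -0.0], [-0.0, -0.0, -1.0]]
contact_force: [-0.3, 0.3, -0.2]
width: 0.0602
time: 21.8
tcp_pos: [0.5186, 0.1104, 0.1047]
contact_force: [-0.7, 0.4, 0.3]
width: 0.0382
grasp_force: 30.0
t 21.8 tcp [0.5186 0.1104 0.1047] yaw 85.3 q7 0.08
row -0.1496 -0.0405 -0.1353 0.000 dist 0.206
```

```bash
echo '[0, 0, -0.5, 0, 0, 0, -1, 0, -0.5, -0.13, -1.1, 0, -1.5, -0.4, -1.1, 0, -1.5, -0.4, -1.1, 0, -1.5, -0.4, -1.1, 0, -1.5, -0.4, -1.1, 0, -1.5, -0.4, -1.1, 0]' | python3 inch.py |sed -n '1,2p;4,6p'; echo '[0, 0, 0, 0, 0, 0, 0.1, 0, 0, 0, 0.2, 0, 0, 0, 0.2, 0]' | python3 inch.py|sed -n '1,2p;4,6p'; python3 go.py .466 -.0353 .17
```

```text
time: 22.6
tcp_pos: [0.4667, -0.0349, 0.2147]
contact_force: [0.6, -0.0, -0.7]
width: 0.0386
grasp_force: 30.0
time: 23.0
tcp_pos: [0.4657, -0.0353, 0.193]
contact_force: [0.6, -0.2, -1.6]
width: 0.038
grasp_force: 30.0
t 23.0 tcp [ 0.4657 -0.0353  0.193 ] yaw 85.3 q7 0.2
row 0.0001 0.0004 0.0230 0.000 dist 0.023
```

```bash
echo '[0, 0, 0.06, 0, 0, 0, 0.12, 0, 0, 0, 0.18, 0, 0, 0, 0.23, 0, 0, 0, 0.23, 0]' | python3 inch.py |sed -n '1,2p;4p'; echo '[0, 0, 0.08, 0, 0, 0, 0.16, 0, 0, 0, 0.22, 0, 0, 0, 0.24, 0]' | python3 inch.py |sed -n '1,2p;4p'
```

```text
time: 23.5
tcp_pos: [0.4661, -0.0357, 0.171]
contact_force: [-0.4, -0.2, -0.6]
time: 23.9
tcp_pos: [0.466, -0.0357, 0.1469]
contact_force: [0.5, -0.5, -0.1]
```

In the tool's units: 0.003 m is 0.03, 0.002 m is 0.02.

```bash
echo '[0, 0, 0.02, 0, 0, 0, 0.03, 0, 0, 0, 0.03, 0]' | python3 inch.py |sed -n '1,2p;4p'; echo '[0, 0, 0.01, 0, 0, 0, 0.01, 0]' | python3 inch.py |sed -n '1,2p;4p';echo '[0, 0, 0.01, 0, 0, 0, 0.01, 0]' | python3 inch.py |sed -n '1,2p;4p'
```

```text
time: 24.2
tcp_pos: [0.4664, -0.0357, 0.1447]
contact_force: [0.2, -0.7, -0.5]
time: 24.4
tcp_pos: [0.4664, -0.0356, 0.1437]
contact_force: [0.2, -0.2, -1.5]
time: 24.6
tcp_pos: [0.4664, -0.0356, 0.1427]
contact_force: [0.7, -0.5, -0.7]
```

In the tool's units: 0.001 m is 0.01.

```bash
echo '[0, 0, 0.01, 0, 0, 0, 0.01, 0]' | python3 inch.py |sed -n '1,2p;4p'; echo '[0, 0, 0.01, 0, 0, 0, 0.01, 0]' | python3 inch.py |sed -n '1,2p;4p'
```

```text
time: 24.8
tcp_pos: [0.4665, -0.0357, 0.1424]
contact_force: [-9.1, 2.4, 30.3]
time: 25.0
tcp_pos: [0.4665, -0.0358, 0.1422]
contact_force: [-16.5, 1.4, 59.0]
```

In the tool's units: -0.14 m is -1.4, -0.1 m is -1.

```bash
echo '[0, 0, -0.022, 0, 0, 0, -0.022, 0, 0, 0, -0.022, 0, 0, 0, -0.022, 0, 0, 0, -0.022, 0, 0, 0, -0.5, 0, 0, 0, -1, 0, 0, 0, -1.4, 0]' | python3 inch.py .06 |sed -n '1,2p;4,5p'; python3 go.py .603 .2752 .28 162
```

```text
time: 25.8
tcp_pos: [0.4663, -0.0364, 0.2824]
contact_force: [0.7, 0.8, 0.6]
width: 0.06
t 25.8 tcp [ 0.4663 -0.0364  0.2824] yaw 85.2 q7 0.02
row 0.3221 0.1099 0.0020 -1.341 dist 0.34
```

```bash
echo '[3.22, 1.1, 0, -1.34, 3.22, 1.1, 0, -1.34, 3.22, 1.1, 0, -1.34, 3.22, 1.1, 0, -1.34, 3.22, 1.1, 0, -1.34, 3.22, 1.1, 0, -1.34, 3.22, 1.1, 0, -1.34, 3.22, 1.1, 0, -1.34]' | python3 inch.py |head -2;  python3 go.py .603 .2752 .28 162
```

```text
time: 26.6
tcp_pos: [0.6029, 0.2822, 0.2791]
t 26.6 tcp [0.6029 0.2822 0.2791] yaw 154.7 q7 0.82
row -0.0031 -0.0063 -0.0009 -0.128 dist 0.007
```

```bash
echo '[0, 0, 0, -0.07, 0, 0, 0, -0.13, 0, 0, 0, -0.13]' | python3 inch.py |head -2; python3 wr.py .609 .273 .039; python3 go.py .6035 .2755 .1625 162
```

```text
time: 26.9
tcp_pos: [0.6026, 0.276, 0.2802]
moving 0.071 tcp [0.6026 0.276  0.2802]
tilt 25.1 az 162.1 r 0.0389 under [0.6098 0.2741 0.0564]
hub r 0.02 under by hub [0.6098 0.2742 0.0564]
t 26.95 tcp [0.6026 0.276  0.2804] yaw 161.4 q7 0.93
row -0.0010 -0.0001 0.1179 -0.011 dist 0.118
```

```bash
echo '[-0.01, 0, 0.5, -0.01, -0.01, 0, 1, -0.01, -0.01, 0, 1.08, -0.01, -0.01, 0, 1.14, -0.01, -0.01, 0, 1.18, -0.01, -0.01, 0, 1.18, -0.01, -0.01, 0, 1.18, -0.01]' | python3 inch.py|sed -n '1,2p;4p'; echo '[0, 0, 0, 0, 0, 0, 0, 0, 0, 0, 0, 0, 0, 0, 0, 0, 0, 0, 0, 0]' | python3 inch.py .02 |sed -n '1,2p;4,6p'
```

```text
time: 27.65
tcp_pos: [0.6043, 0.2761, 0.1643]
contact_force: [-1.0, 0.8, 0.1]
time: 28.15
tcp_pos: [0.6037, 0.2759, 0.1629]
contact_force: [-2.2, -0.7, 5.2]
width: 0.0381
grasp_force: 30.0
```

```bash
echo '[0.04, 0, -0.09, 0, 0.08, 0, -0.18, 0, 0.13, 0, -0.27, 0, 0.13, 0, -0.6, 0, 0.13, 0, -0.9, 0, 0.13, 0, -0.9, 0]' | python3 inch.py |sed -n '1,2p;4,6p'; python3 go.py .52 .11 .255 / .52 .11 .15
```

```text
time: 28.75
tcp_pos: [0.5924, 0.2804, 0.2575]
contact_force: [0.8, 0.1, -1.6]
width: 0.0382
grasp_force: 30.0
t 28.75 tcp [0.5924 0.2804 0.2575] yaw 162.0 q7 0.93
row 0.0163 -0.1845 0.0015 0.000 dist 0.185
row 0.0004 -0.0005 0.1050 0.000 dist 0.105
```

In the tool's units: -0.184 m is -1.84, 0.125 m is 1.25.

```bash
echo '[0.16, -1.84, 0, 0, 0.16, -1.84, 0, 0, 0.16, -1.84, 0, 0, 0.16, -1.84, 0, 0, 0.16, -1.84, 0.5, 0, 0.16, -1.84, 1, 0, 0.16, -1.84, 1.25, 0, 0.16, -1.84, 1.25, 0]' | python3 inch.py |sed -n '1,2p;4,6p'; echo '[0, 0, 0.08, 0, 0, 0, 0.14, 0, 0, 0, 0.18, 0, 0, 0, 0.2, 0, 0, 0, 0.2, 0]' | python3 inch.py |sed -n '1,2p;4,5p';python3 wr.py .52 .11 .039
```

```text
time: 29.55
tcp_pos: [0.5175, 0.1093, 0.1251]
contact_force: [-0.3, -0.4, -0.4]
width: 0.038
grasp_force: 30.0
time: 30.05
tcp_pos: [0.5218, 0.1098, 0.1101]
contact_force: [5.6, -3.1, 7.5]
width: 0.0381
moving 0.006 tcp [0.5218 0.1098 0.1101]
tilt 6.1 az 163.6 r 0.039 under [0.5271 0.1097 0.0045]
hub r 0.0308 under by hub [0.5165 0.1132 0.0033]
```

The manual's scale: shifts go in units of 100 mm. Converting my numbers, 0.003 m is 0.03, 0.002 m is 0.02.

```bash
echo '[0, 0, 0.02, 0, 0, 0, 0.03, 0, 0, 0, 0.03, 0]' | python3 inch.py |sed -n '1,2p;4,5p'; echo '[0, 0, 0.01, 0, 0, 0, 0.01, 0]' | python3 inch.py |sed -n '1,2p;4,5p'; python3 wr.py .525 .11 .039
```

```text
time: 30.4
tcp_pos: [0.5219, 0.1099, 0.1073]
contact_force: [5.0, -3.5, 9.8]
width: 0.038
time: 30.6
tcp_pos: [0.522, 0.1099, 0.1066]
contact_force: [2.8, -3.2, 16.6]
width: 0.0382
moving 0.003 tcp [0.522  0.1099 0.1066]
tilt 0.7 az 165.2 r 0.0391 under [0.5264 0.1098 0.0013]
hub r 0.0311 under by hub [0.5162 0.1135 0.0011]
```

```bash
echo '[0, 0, 0, 0, 0, 0, 0, 0, 0, 0, 0, 0, 0, 0, 0, 0, 0, 0, 0, 0.3, 0, 0, 0, 0.6, 0, 0, 0, 0.9, 0, 0, 0, 1.2]' | python3 inch.py .06 |sed -n '1,2p;4,5p'; echo '[0, 0, 0, 1, 0, 0, 0, 1, 0, 0, 0, 1, 0, 0, 0, 1, 0, 0, 0, 1, 0, 0, 0, 1, 0, 0, 0, 1]' | python3 inch.py |sed -n '1,5p'; echo '[0, 0, 0, 0, 0, 0, 0, 0, 0, 0, 0, 0, 0, 0, 0, 0, 0, 0, 0, 0]' | python3 inch.py .02 |sed -n '1,2p;4,6p';python3 go.py .4663 -.0355 .24; python3 wr.py .522 .11 .039
```

```text
time: 31.45
tcp_pos: [0.5201, 0.11, 0.1045]
contact_force: [1.5, -0.9, 6.9]
width: 0.06
time: 32.15
tcp_pos: [0.5201, 0.11, 0.1045]
tool_rot: [[0.342, 0.94, 0.002], [0.94, -0.342, 0.0], [0.001, 0.002, -1.0]]
contact_force: [1.0, -0.8, 9.6]
width: 0.0597
time: 32.65
tcp_pos: [0.5201, 0.1101, 0.1045]
contact_force: [0.6, -0.7, 12.2]
width: 0.0376
grasp_force: 33.6
t 32.65 tcp [0.5201 0.1101 0.1045] yaw 70.4 q7 0.03
row -0.1550 -0.0015 -0.1357 0.000 dist 0.206
moving 0.002 tcp [0.5201 0.1101 0.1045]
tilt 89.3 az 70.2 r 0.0631 under [0.5217 0.1134 0.058 ]
hub r 0.0598 under by hub [0.5218 0.1134 0.0578]
```

In the tool's units: -0.155 m is -1.55, -0.111 m is -1.11.

```bash
echo '[0, 0, -0.5, 0, 0, 0, -1, 0, -0.5, 0, -1.11, 0, -1.55, -0.015, -1.11, 0, -1.55, -0.015, -1.11, 0, -1.55, -0.015, -1.11, 0, -1.55, -0.015, -1.11, 0, -1.55, -0.015, -1.11, 0]' | python3 inch.py |sed -n '1,2p;4,6p'; echo '[0, 0, 0, 0, 0, 0, 0.1, 0, 0, 0, 0.2, 0, 0, 0, 0.2, 0]' | python3 inch.py|sed -n '1,2p;4,6p'; python3 go.py .4663 -.0355 .17; python3 wr.py .4663 -.0355 .039
```

```text
time: 33.5
tcp_pos: [0.4661, -0.0348, 0.2147]
contact_force: [0.5, 0.8, -1.1]
width: 0.0385
grasp_force: 31.7
time: 33.9
tcp_pos: [0.465, -0.0354, 0.1931]
contact_force: [0.7, -0.5, -0.1]
width: 0.038
grasp_force: 31.7
t 33.9 tcp [ 0.465  -0.0354  0.1931] yaw 70.4 q7 0.13
row 0.0004 0.0012 0.0231 0.000 dist 0.023
moving 0.037 tcp [ 0.465  -0.0354  0.1931]
tilt 0.3 az 16.7 r 0.0392 under [ 0.4619 -0.0416  0.0905]
hub r 0.0316 under by hub [ 0.4662 -0.0306  0.0904]
```

Run:
```python
from h import *
import glob,os
f=max(glob.glob("pics/wr*.png"),key=os.path.getmtime); print(f)
p=cv2.imread(f); cv2.imwrite("pics/crop1.png",cv2.resize(p[120:384,130:390],None,fx=2,fy=2))
```

```text
pics/wr33.9.png
```

View pics/crop1.png

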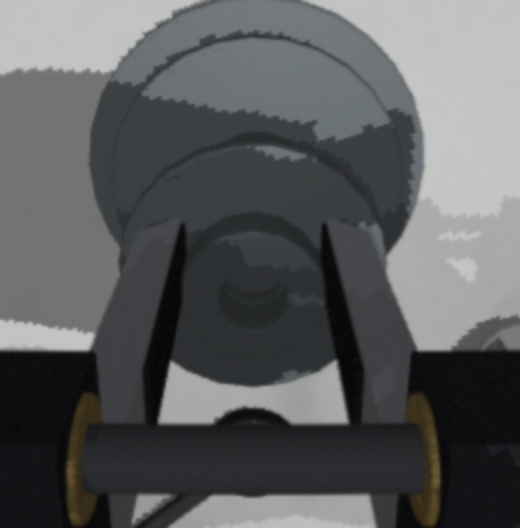

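The crop shows the small plate level between the fingers, over the stack already on the stand. Its hole is at about crop (254,298), which is full-image (257,269).

Run:
```python
from h import *
s=bot.sense(); z=s['tcp_pos'][2]-.1045+.022
for uv in((257,269),(257,266),(257,272)):
    q=onz("wrist",[uv],z)[0]; print(q.round(4), (s['tool_rot'].T@(q-s['tcp_pos'])).round(4))
p=cv2.imread("pics/wr33.9.png",0); g=p[255:300,257].astype(int); print(list(zip(range(255,300),g)))
```

```text
[ 0.4624 -0.0423  0.1113] [-0.007  -0.0003  0.0825]
[ 0.463  -0.0406  0.1113] [-0.0052 -0.0003  0.0825]
[ 0.4618 -0.044   0.1113] [-0.0088 -0.0003  0.0825]
[(255, np.int64(47)), (256, np.int64(48)), (257, np.int64(47)), (258, np.int64(47)), (259, np.int64(47)), (260, np.int64(47)), (261, np.int64(49)), (262, np.int64(47)), (263, np.int64(47)), (264, np.int64(48)), (265, np.int64(44)), (266, np.int64(41)), (267, np.int64(40)), (268, np.int64(40)), (269, np.int64(40)), (270, np.int64(43)), (271, np.int64(45)), (272, np.int64(41)), (273, np.int64(38)), (274, np.int64(39)), (275, np.int64(37)), (276, np.int64(38)), (277, np.int64(39)), (278, np.int64(39)), (279, np.int64(37)), (280, np.int64(38)), (281, np.int64(37)), (282, np.int64(39)), (283, np.int64(40)), (284, np.int64(46)), (285, np.int64(49)), (286, np.int64(49)), (287, np.int64(47)), (288, np.int64(47)), (289, np.int64(48)), (290, np.int64(48)), (291, np.int64(46)), (292, np.int64(48)), (293, np.int64(47)), (294, np.int64(47)), (295, np.int64(48)), (296, np.int64(47)), (297, np.int64(46)), (298, np.int64(46)), (299, np.int64(46))]
```

The small plate has been gripped about 7 mm off centre along the pads. I'll set it back down on the bench and regrip it across the other axis.

```bash
echo '[0, 0, -0.2, 0, 1.55, 0, -0.2, 0, 1.55, 0, -0.2, 0, 1.55, 0, -0.2, 0, 1.55, 0, -0.2, 0, 1.55, 0, 0.3, 0, 1.55, 0, 0.7, 0, 1.55, 0, 0.8, 0]' | python3 inch.py |sed -n '1,2p;4p'; echo '[0, 0, 0.03, 0, 0, 0, 0.03, 0]' | python3 inch.py|sed -n '1,2p;4p'; python3 go.py .52 .11 .1055
```

```text
time: 34.75
tcp_pos: [0.5161, 0.1095, 0.1117]
contact_force: [1.1, -0.7, 0.1]
time: 34.95
tcp_pos: [0.5185, 0.1098, 0.1128]
contact_force: [-0.2, 0.5, -0.9]
t 34.95 tcp [0.5185 0.1098 0.1128] yaw 70.3 q7 0.02
row 0.0007 0.0014 0.0073 0.000 dist 0.007
```

In the tool's units: 0.007 m is 0.07, 0.006 m is 0.06.

```bash
echo '[0, 0, 0.03, 0, 0, 0, 0.06, 0, 0, 0, 0.07, 0, 0, 0, 0.07, 0]' | python3 inch.py |sed -n '1,2p;4p'; echo '[0, 0, 0.01, 0, 0, 0, 0.01, 0]' | python3 inch.py|sed -n '1,2p;4p'
```

```text
time: 35.35
tcp_pos: [0.5179, 0.1104, 0.1049]
contact_force: [-1.1, -0.1, -0.6]
time: 35.55
tcp_pos: [0.518, 0.1103, 0.1044]
contact_force: [-6.1, 0.9, 19.6]
```

In the tool's units: -0.003 m is -0.03, -0.001 m is -0.01.

```bash
echo '[0, 0, -0.01, 0, 0, 0, -0.01, 0, 0, 0, -0.03, 0, 0, 0, -0.03, 0, 0, 0, -0.03, -0.15, 0, 0, -0.03, -0.45, 0, 0, -0.03, -0.75, 0, 0, -0.03, -1.1]' | python3 inch.py .06 |sed -n '1,2p;4,5p'; echo '[0, 0, 0, -1, 0, 0, 0, -1, 0, 0, 0, -1, 0, 0, 0, -1, 0, 0, 0, -1, 0, 0, 0, -1, 0, 0, 0, -1]' | python3 inch.py |sed -n '1,5p'; python3 wr.py .5155 .1035 .039;echo '[0, 0, 0, 0, 0, 0, 0, 0, 0, 0, 0, 0, 0, 0, 0, 0, 0, 0, 0, 0]' | python3 inch.py .02 |sed -n '1,2p;4,6p';python3 wr.py .5155 .1035 .039;python3 go.py .4663 -.0355 .24
```

```text
time: 36.35
tcp_pos: [0.5178, 0.1103, 0.1067]
contact_force: [1.0, 0.0, 0.2]
width: 0.06
time: 37.05
tcp_pos: [0.5178, 0.1101, 0.1067]
tool_rot: [[-0.953, 0.303, 0.0], [0.303, 0.953, -0.0], [-0.0, -0.0, -1.0]]
contact_force: [-0.5, 0.2, -0.8]
width: 0.06
moving 0.735 tcp [0.5178 0.1101 0.1067]
tilt 0.2 az -111.6 r 0.0398 under [0.5139 0.1055 0.0013]
hub r 0.0398 under by hub [0.508  0.1123 0.0013]
time: 37.6
tcp_pos: [0.5178, 0.1103, 0.1066]
contact_force: [0.3, -0.8, -0.0]
width: 0.0379
grasp_force: 30.0
moving 0.005 tcp [0.5178 0.1103 0.1066]
tilt 0.1 az 66.4 r 0.0392 under [0.5165 0.1121 0.0012]
hub r 0.0311 under by hub [0.5089 0.1144 0.0012]
t 37.65 tcp [0.5177 0.1104 0.1066] yaw 162.0 q7 1.26
row 0.0039 -0.1546 -0.1334 0.000 dist 0.204
```

```bash
echo '[0, 0, -0.5, 0, 0, 0, -1, 0, 0.01, -0.5, -1.11, 0, 0.04, -1.55, -1.11, 0, 0.04, -1.55, -1.11, 0, 0.04, -1.55, -1.11, 0, 0.04, -1.55, -1.11, 0, 0.04, -1.55, -1.11, 0]' | python3 inch.py |sed -n '1,2p;4,6p'; echo '[0, 0, 0, 0, 0, 0, 0.1, 0, 0, 0, 0.2, 0, 0, 0, 0.2, 0]' | python3 inch.py|sed -n '1,2p;4,6p'; python3 go.py .4663 -.0355 .18; python3 wr.py .4663 -.0355 .039
```

```text
time: 38.45
tcp_pos: [0.4666, -0.0351, 0.2177]
contact_force: [0.4, 0.7, -0.3]
width: 0.0387
grasp_force: 30.0
time: 38.85
tcp_pos: [0.4655, -0.0356, 0.196]
contact_force: [0.7, -0.6, -1.1]
width: 0.0378
grasp_force: 30.0
t 38.85 tcp [ 0.4655 -0.0356  0.196 ] yaw 162.1 q7 1.42
row -0.0008 0.0004 0.0160 0.000 dist 0.016
moving 0.032 tcp [ 0.4655 -0.0356  0.196 ]
tilt 0.1 az -11.7 r 0.039 under [ 0.4642 -0.0342  0.0912]
hub r 0.0311 under by hub [ 0.4564 -0.0318  0.0912]
```

Now it's centred. Next I'll descend. It should seat at an underside height of 0.060, which is a TCP height of about 0.1665.

```bash
echo '[-0.01, 0, 0.05, 0, -0.01, 0, 0.1, 0, -0.01, 0, 0.15, 0, -0.01, 0, 0.18, 0, -0.01, 0, 0.18, 0]' | python3 inch.py |sed -n '1,2p;4p'; echo '[0, 0, 0.04, 0, 0, 0, 0.08, 0, 0, 0, 0.09, 0, 0, 0, 0.09, 0]' | python3 inch.py |sed -n '1,2p;4p'
```

```text
time: 39.4
tcp_pos: [0.4669, -0.0363, 0.1792]
contact_force: [0.6, -0.4, -0.4]
time: 39.8
tcp_pos: [0.467, -0.0363, 0.1705]
contact_force: [0.5, 0.4, -0.1]
```

In the tool's units: 0.0015 m is 0.015, 0.001 m is 0.01.

```bash
echo '[0, 0, 0.01, 0, 0, 0, 0.015, 0, 0, 0, 0.015, 0]' | python3 inch.py |sed -n '1,2p;4p'; echo '[0, 0, 0.01, 0, 0, 0, 0.01, 0]' | python3 inch.py |sed -n '1,2p;4p'
```

```text
time: 40.1
tcp_pos: [0.4671, -0.0363, 0.1692]
contact_force: [-1.0, -0.5, -0.7]
time: 40.3
tcp_pos: [0.4671, -0.0363, 0.1681]
contact_force: [-0.3, -0.4, -0.7]
```

```bash
echo '[0, 0, 0.01, 0, 0, 0, 0.01, 0]' | python3 inch.py |sed -n '1,2p;4p'; echo '[0, 0, 0.008, 0, 0, 0, 0.008, 0]' | python3 inch.py |sed -n '1,2p;4p'; echo '[0, 0, 0.007, 0, 0, 0, 0.007, 0]' | python3 inch.py |sed -n '1,2p;4p'
```

```text
time: 40.5
tcp_pos: [0.4671, -0.0363, 0.1671]
contact_force: [-0.5, 1.3, -1.0]
time: 40.7
tcp_pos: [0.4672, -0.0363, 0.1665]
contact_force: [-0.9, 1.0, 6.7]
time: 40.9
tcp_pos: [0.4674, -0.0364, 0.1664]
contact_force: [-6.2, -0.0, 24.4]
```

Seated at 24 N. I'll ease off, release, rise, move aside and check.

In the tool's units: -0.12 m is -1.2, -0.1 m is -1.

```bash
echo '[0, 0, -0.01, 0, 0, 0, -0.012, 0, 0, 0, -0.012, 0, 0, 0, -0.012, 0, 0, 0, -0.012, 0, 0, 0, -0.5, 0, 0, 0, -1, 0, 0, 0, -1.2, 0]' | python3 inch.py .06 |sed -n '1,2p;4,5p'; echo '[0.5, 0.5, 0, 0, 0.8, 1, 0, 0, 0.8, 1.5, 0, 0, 0.8, 2, 0, 0, 0.8, 2.5, 0, 0, 0.8, 2.5, 0, 0, 0.8, 2.5, 0, 0]' | python3 inch.py|head -2
python3 - <<'E'
from h import *
for n in("scene","top"):
    p,d=bot.get_image(n); P=cloud(n,p,d,d>0); r=np.hypot(P[:,0]-.4655,P[:,1]+.0355)
    for lo,hi in((.010,.018),(.024,.034),(.043,.048),(.056,.062)):
        g=P[(r>lo)&(r<hi)&(P[:,2]>-.01)&(P[:,2]<.12)]; print(n,lo,len(g),np.percentile(g[:,2],[10,50,90]).round(4) if len(g) else '')
    if n=="scene": cv2.imwrite("pics/final.png",cv2.resize(p[80:300,100:420],None,fx=2.4,fy=2.4))
    else: cv2.imwrite("pics/finaltop.png",p)
E
```

```text
time: 41.7
tcp_pos: [0.4681, -0.0368, 0.2892]
contact_force: [-0.2, 0.6, -0.5]
width: 0.0599
time: 42.4
tcp_pos: [0.4684, 0.2298, 0.2851]
scene 0.01 98 [0.0794 0.0813 0.0829]
scene 0.024 256 [0.0443 0.066  0.068 ]
scene 0.043 193 [0.0212 0.0432 0.0457]
scene 0.056 298 [-0.0004  0.0213  0.0237]
top 0.01 87 [0.0777 0.0812 0.0851]
top 0.024 232 [0.0628 0.0665 0.0691]
top 0.043 174 [0.0412 0.0445 0.0482]
top 0.056 262 [0.019  0.0225 0.0263]
```

View pics/final.png

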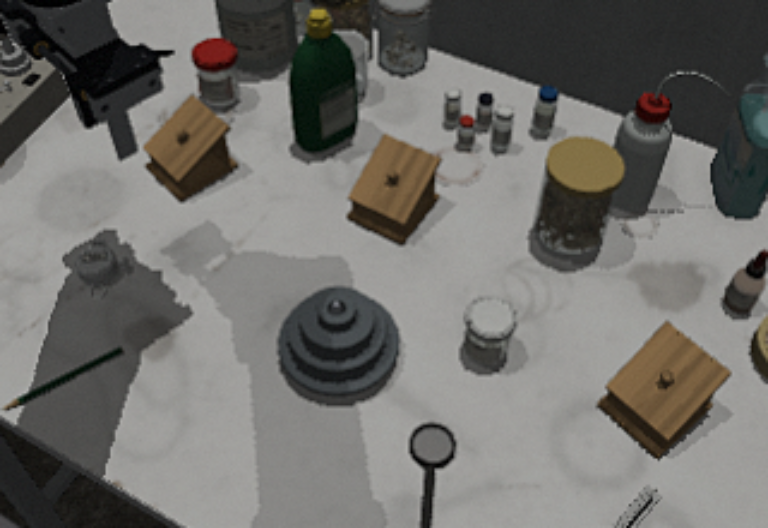

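The three plates are stacked flat around crop (338,340), largest at the bottom, with the spindle tip showing. The measured surface heights of about 23, 45, 67 and 81 mm match the expected 23, 45, 67 and 82 mm. The other objects are in place and the arm is clear.

```bash
python3 -c "
from cell import bot
print(bot.job_done())"
```

```text
the job is handed in; nothing more can be done
None
```

The sampler is rebuilt and handed in at about 42.5 s: large, medium and small plates are on the spindle in that order, hubs up, each seated before release, with nothing else on the bench seen to have moved.

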